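# Hold the microscope lamp's key switch at start

### The job

Start the microscope's lamp: take the key with the square-cornered bow out of the wooden key stand, put it into the key switch on top of the lamp supply and work it down past the sticky pins, with a little wiggling if it sticks, until it is fully home. Only then turn it clockwise, seen from above, a quarter turn to the stop, and finish while still gripping the key and holding it turned there against the return spring, still fully home. Leave the round-bowed key in its slot and do not disturb the slide box, the jar or the dish.

Things in the scene. Friction and masses are not known exactly. Their poses are not given: they have to be found in the camera images.
- key: The key to use, 72 mm long, 40 g, standing blade down in a slot of the stand. Origin at the blade's tip, z up, y along the flat width, x through the thickness. Steel blade 14 (y) x 5 (x) mm, z 0 to 32, last 8 mm a chisel (11 mm wide, 2 mm thick at the tip). Square-cornered black bow 34 (y) x 10 (x) mm, z 32 to 72; its underside rests on the stand. Same after half a turn about z: fits the lock either way.
- key_bow (a point): Middle of the key's bow, 52 mm above the blade's tip, axes as the key's: pinch the bow here or up to 6 mm higher, through its 10 mm thickness (x).
- other_key: Not to be used or moved: the other key, in the other slot, 75 mm from the first (which slot is whose varies). Same blade, but the bow is a round black disc 34 mm in diameter, its top 69 mm above the blade's tip. Origin at the blade's tip, z up, y along the flat width.
- stand: Wooden key stand, fixed, 50 (x) by 135 (y) by 40 mm high; origin at the centre of its underside. Two slots, open at the top, at y = -37.5 and +37.5 mm; keys stand with their flat width along the stand's y and about 1 mm of play round the blade. It may stand left or right of the supply.
- supply: Lamp supply, fixed: cream housing 160 (x) by 210 (y) by 85 mm high; origin at the centre of its underside. The key switch is on its top at x = -20, y = +30 mm: a brass plug in a steel ring 52 mm in outer diameter and 3 mm high; nothing else stands more than 2 mm above the top.
- keyway (a point): Centre of the keyway's mouth, level with the plug's top, 88 mm above the table; z up, y along the slot, x across it; turns with the plug (at rest y is the supply's y). Slot 15.2 (y) by 6.2 (x) mm, 27 mm deep; its top 5 mm is a funnel, 3 mm wider on every side at the mouth. Fully home, the key's tip stands on the slot's floor, the bow's underside 5 mm above the mouth.
- keyway_floor (a point): Centre of the keyway's floor, 27 mm below the mouth. Two sprung, round-nosed sticky pins, 7 and 15 mm above the floor, stand 2.8 mm into the slot from its +x side; the blade pushes them aside, which takes roughly 5 to 18 N of downward push.
- plug (a joint): Angle of the lock's plug, rad: 0 at rest, growing clockwise seen from above, hard stop at 1.5. A return spring turns it back when let go; the moment needed grows from 0.03 to 0.15 N m at the stop. The key has about 0.1 rad of turning play in the slot, so turn it that much farther than the plug.
- slide_box: Bystander: wooden box for microscope slides, 85 x 110 x 35 mm, loose; origin at the centre of its underside.
- jar: Bystander: amber glass jar, 52 mm in diameter, 75 mm tall, loose; origin at the centre of its underside.
- dish: Bystander: shallow glass dish, 90 mm in diameter, 22 mm high, loose; origin at the centre of its underside.
Things that resemble listed ones, but are neither listed nor needed, are in the scene too. What is shaped like the key but green or orange is not meant.

How it is judged:
On the way:
1. the key is fully home in the keyway, not yet turned (z of key in the frame of keyway below -0.0245 m and horizontal distance between key and keyway below 0.003 m and angle between key's own z axis and vertical below 0.12 rad and value of joint plug below 0.35 rad), for 0.2 s.
At the end, for the whole second after the job is handed in: Key tip within 3.5 mm of the keyway's floor and axis, key within 0.15 rad of upright, plug held above 1.3 rad clockwise, fingers gripping the key with over 2 N, other key within 15 mm and bystanders within 30 mm of their start (value of joint plug above 1.3 rad and z of key in the frame of keyway below -0.0235 m and horizontal distance between key and keyway below 0.0035 m and angle between key's own z axis and vertical below 0.15 rad and contact force between the fingers and key above 2 N and distance of other_key from where it was at the start of the episode below 0.015 m and distance of each of slide_box, jar, dish from where it was at the start of the episode below 0.03 m); the arm keeps its last pose, push and grip.
It fails at once if the round-bowed key is pulled out or displaced (distance of other_key from where it was at the start of the episode above 0.015 m).
It fails at once if the plug is turned by a key that is not fully in (value of joint plug above 0.6 rad and z of key in the frame of keyway above -0.02 m).
It fails at once if a bystander is disturbed (distance of any of slide_box, jar, dish from where it was at the start of the episode above 0.03 m).
It also fails if it takes over 48 s, if anything falls off the work surface, if the arm or the gripper's body presses on something with over 40 N, if the wrist force passes 120 N, or if a joint passes its speed limit or range.

### The arm

A 6-joint arm with a two-finger parallel gripper is mounted at the origin on the work surface. World frame = base frame: x ahead of the robot, y to its left, z up, the work surface at z = 0. Lengths are in m, angles in rad, forces in N, time in s.
With the tool pointing down it reaches from about 0.325 to 0.875 m from the base axis. Payload 4.4 kg.
Tool frame: the origin (TCP) lies midway between the tips of the shut fingers; the grasp point (between the pads) lies 19 mm behind it; z points along the fingers, y is the line along which they close (so a half turn about z gives the same grasp; the last joint's range is limited). The gripper opens to 85 mm and grips with 20 to 120 N. Pads are 22 mm wide; open, the fingers measure 114 mm over their backs; the gripper's body (76 mm by 85 mm) begins 54 mm behind the grasp point. The pads swing forward as they close: fully open they stand 13 mm farther back than shut.
Start: joints at [1.149, 0.207, 1.542, -0, 1.393, -0.15], TCP at [0.154, 0.554, 0.231] pointing down, gripper open.
Joint ranges: [-2.73, 2.73], [-0.86, 2.22], [0.23, 2.46], [-1.11, 4.25], [0.08, 2.63], [-2.82, 2.82]. Speed limits (rad/s): [2.79, 2.79, 3.14, 3.14, 3.14, 3.14].

### API

Orientations are given as a 3x3 rotation matrix whose columns are the frame's x, y, z axes.
In Python, from rig import r gives the robot as it stands. The module is installed in compiled form; this text tells all that it offers.
- The arm moves only by the tool drive_tool, never from a script. Its argument "increments" is a list of rows, each a list of 2 entries, a list of its own where there are three numbers: the shift along the tool's x, y, z in mm, then the turn about the tool's z in rad. A call has 1 to 8 rows; each row shifts and turns the commanded pose from where the row before left it, along the tool's axes as they then stand; what a row does not reach is not made up. A row lasts 1/12 s, in which the tool goes at most 41.7 mm and 7.16 degrees, less where a joint would pass 70% of its speed; a pose out of reach is approached as far as the arm can. A call is refused whole if a number of a shift passes 41.7 or a number of a turn 0.125, either way. A call with a gripper value outside its range is refused whole. "hand" is the opening, from 0 (shut) to 1 (fully open), set as the call begins (left out, the last holds). The fingers move at their own pace and stop on an object; "grip_force" is the grip in N (left out, the last holds). Time passes only in rows, so rows that do not move let the fingers close. It gives the time, the measured TCP pose, the force, the opening and the grip force at its end, in the units of the state.
- r.get_obs(): the state, without advancing time (a new reading comes with each control period).
- r.read_camera(name): name is "scene" or "top" or "wrist"; returns (picture, depth): 420x560x3 uint8, red, green, blue; 420x560 float32, m along the optical axis (not along the pixel's ray), 0 where there is no reading.
- r.calibration(name): a dict with "vfov" (degrees; the focal length in pixels is half the picture's height over the tangent of half this angle, whatever the lens; pixels are square), "cx", "cy" (the principal point, pixels), "D" ([k1, k2, p1, p2, k3] as OpenCV has them; the pictures are not rectified), "view" (4x4, takes a point from world to camera coordinates); the wrist camera has in their place "hand_eye" (4x4, takes a point from camera to tool coordinates, whose origin is the TCP and whose axes are the flange's). Camera axes: x right, y up, looking along -z (the intrinsics and any distortion apply to the point x, -y, -z); pixel columns grow to the right and rows downward; lengths in m; the calibration is good to about 2 mm. A picture is of the moment at which its call begins: read the wrist's pose just before it. calibration takes no time and is no camera call.
- r.finish_job(): hands the job in; it is judged then, once.
The state is a dict: "clock": time; "joints": joint angles; "qvel": joint speeds; "joint_torque": joint torques, N m; "eef_pos": TCP position; "ee_rot": TCP orientation; "ft_force": force on the tool from outside, world axes, zero at the start; "torque": the same for the moment, N m; "finger_gap": finger opening in m; "finger_force": force on a finger pad.
Only numpy, scipy, OpenCV 4.12 (cv2) and the standard library are available. Lean on these libraries where they do the work, as an engineer would, in place of code of your own. Each camera call takes 0.05 s, during which the arm holds its last target. There are 200 camera calls.

## Working session

There is one attempt and no reset: what is moved stays moved. The work goes in short steps, Python scripts to look and compute and a tool call to move; the robot and the scene stay as the last step left them, time stands still between calls to the robot, and variables do not carry over. Pictures are saved under pics/ and viewed, at most 10 in all, crops included, and the job is handed in when it is done.

Besides the shell and the picture viewer there is one more tool, called as name(argument=value, ...) on one line, values as JSON. drive_tool: Moves the arm, as the interface text tells. Its arguments: {"type":"object","properties":{"increments":{"type":"array"},"hand":{"type":"number"},"grip_force":{"type":"number"}},"required":["increments"]}

```bash
mkdir -p pics; cat > h.py <<'E'
import numpy as np, cv2
from rig import r
def cam(name):
    o=r.get_obs(); im,d=r.read_camera(name); c=r.calibration(name)
    if name=='wrist':
        T=np.eye(4);T[:3,:3]=np.array(o['ee_rot']).reshape(3,3);T[:3,3]=o['eef_pos']; M=T@np.array(c['hand_eye'])
    else: M=np.linalg.inv(np.array(c['view']))
    f=im.shape[0]/2/np.tan(np.radians(c['vfov'])/2)
    K=np.array([[f,0,c['cx']],[0,f,c['cy']],[0,0,1.]])
    return im,d,K,np.array(c['D'],float),M
def cloud(d,K,D,M):
    h,w=d.shape; u,v=np.meshgrid(np.arange(w),np.arange(h))
    p=cv2.undistortPoints(np.stack([u,v],-1).reshape(-1,1,2).astype(np.float64),K,D).reshape(h,w,2)
    P=np.stack([p[...,0]*d,-p[...,1]*d,-d,np.ones_like(d)],-1)@M.T
    P=P[...,:3]; P[d<=0]=np.nan; return P
def save(n,im): cv2.imwrite('pics/'+n,im[...,::-1])
E
python3 - <<'E'
from h import *
o=r.get_obs(); print(o['eef_pos'],o['ee_rot'],o['clock'],o['finger_gap'])
for n in('top','scene'):
    im,d,K,D,M=cam(n); save(n+'.png',im); P=cloud(d,K,D,M); np.savez(n+'.npz',im=im,P=P,K=K,D=D,M=M)
    print(K[0,0],M[:3,3],D)
E
```

```text
[0.15348956 0.5533322  0.23010013] [[-9.63559744e-01  2.67491442e-01 -9.73229076e-04]
 [ 2.67492954e-01  9.63557497e-01 -2.11406327e-03]
 [ 3.72268339e-04 -2.29735819e-03 -9.99997292e-01]] 0.0 0.08535959876962912
474.659524056365 [0.45135562 0.03185856 0.87752335] [-0.01869795  0.          0.          0.          0.        ]
459.0729726879055 [0.7982197  0.37095157 0.78321063] [-0.07484761  0.          0.          0.          0.        ]
```

View pics/top.png

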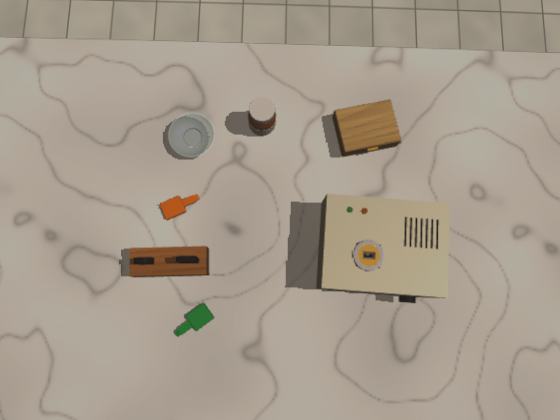

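View pics/scene.png

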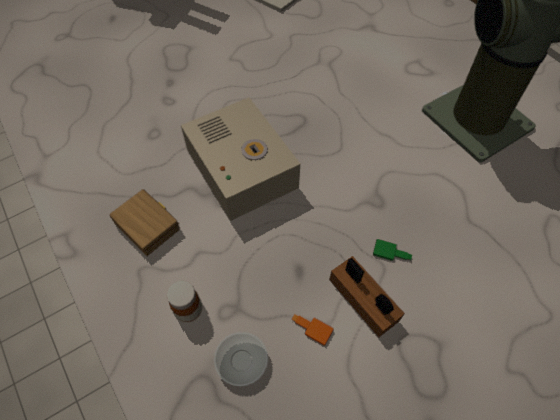

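```bash
python3 - <<'E'
from h import *
def L(n): z=np.load(n+'.npz'); return z['im'],z['P']
im,P=L('top')
print(P[261,144],P[260,181],P[255,368])
Z=P[...,2]
k=(Z>.055)&(Z<.09); k[:, :120]=0;k[:,220:]=0;k[:240]=0;k[285:]=0
n,lab,st,c=cv2.connectedComponentsWithStats(k.astype(np.uint8))
for i in range(1,n):
    if st[i,4]>20:
        Q=P[lab==i]; print('key',st[i],np.median(Q,0),np.percentile(Q,98,axis=0),np.percentile(Q,2,axis=0))
s=(Z>.034)&(Z<.046); s[:, :120]=0;s[:,220:]=0;s[:240]=0;s[285:]=0
def rect(Q): 
    a=cv2.minAreaRect((Q[:,:2]*1000).astype(np.float32)); return a
print('stand',rect(P[s]),np.median(Z[s]))
s=(Z>.078)&(Z<.1);s[:,:315]=0;s[:190]=0;s[305:]=0
print('supply',rect(P[s]),np.median(Z[s]))
hsv=cv2.cvtColor(im,cv2.COLOR_RGB2HSV)
b=(hsv[...,0]>12)&(hsv[...,0]<28)&(hsv[...,1]>150)&(hsv[...,2]>120);b[:235]=0;b[275:]=0;b[:,350:]&=1;b[:,:350]=0;b[:,390:]=0
y,x=np.nonzero(b);print('plug px',x.min(),x.max(),y.min(),y.max(),P[b].mean(0), (np.nanmin(P[b],0)+np.nanmax(P[b],0))/2)
a=cv2.resize(im[235:285,110:225],None,fx=5,fy=5,interpolation=2)
im2,_=L('scene'); bb=cv2.resize(im2[245:340,320:415],None,fx=4,fy=4,interpolation=2)
c=cv2.resize(im[225:290,330:410],None,fx=5,fy=5,interpolation=2)
H=np.zeros((600,800,3),np.uint8);H[:250,:575]=a;H[250:575,:400]=c[:325];H[250-30:600,400:780]=bb[:380]
save('c1.png',H)
E
```

```text
[0.50296131 0.23214122 0.07664295] [0.50595569 0.16926564 0.08127877] [ 0.52227547 -0.14405466  0.08194368]
key [134 257  20   7 129] [0.50486482 0.23383755 0.07453551] [0.51019761 0.25065847 0.07952575] [0.50025149 0.22014052 0.05653665]
key [176 256  22   8 147] [0.50758132 0.15978555 0.0796826 ] [0.51330355 0.17747459 0.0832902 ] [0.50250219 0.14489664 0.05762801]
stand ((506.21246337890625, 199.95529174804688), (50.24753189086914, 135.92596435546875), 2.7903265953063965) 0.04066456638610072
supply ((540.0845947265625, -174.331298828125), (210.81968688964844, 159.736328125), 87.17449951171875) 0.08611771420313946Traceback (most recent call last):
  File "<stdin>", line 18, in <module>
numpy._core._exceptions._UFuncOutputCastingError: Cannot cast ufunc 'bitwise_and' output from dtype('int64') to dtype('bool') with casting rule 'same_kind'
```

drive_tool(increments=[[[-28,-17.7,0],0],[[-28,-17.7,0],0],[[-28,-17.7,0],0],[[-28,-17.7,0],0],[[-28,-17.7,0],0],[[-28,-17.7,0],0],[[-28,-17.7,0],0],[[-28,-17.7,0],0]])

```text
clock: 0.77
eef_pos: [0.3322, 0.3561, 0.2308]
ee_rot: [[-0.964, 0.267, -0.001], [0.267, 0.964, -0.0], [0.0, -0.001, -1.0]]
ft_force: [0.5, 0.4, 0.6]
finger_gap: 0.0854
finger_force: 0.0
```

drive_tool(increments=[[[-28,-17.7,0],0],[[-28,-17.7,0],0],[[-28,-17.7,0],0],[[-28,-17.7,0],0],[[-28,-17.7,0],0],[[-28,-17.7,0],0],[[-28,-17.7,0],0],[[-28,-17.7,0],0]])

```text
clock: 1.43
eef_pos: [0.5102, 0.1598, 0.2308]
ee_rot: [[-0.963, 0.268, -0.001], [0.268, 0.963, -0.0], [0.001, -0.0, -1.0]]
ft_force: [-0.3, -0.4, -0.8]
finger_gap: 0.0857
finger_force: 0.0
```

drive_tool(increments=[[[0,0,0],0.125],[[0,0,0],0.125],[[0,0,0],0.125],[[0,0,0],0.125],[[0,0,0],0.125],[[0,0,0],0.125],[[0,0,0],0.125],[[0,0,0],0.125]])

```text
clock: 2.1
eef_pos: [0.5093, 0.1612, 0.2306]
ee_rot: [[-0.29, 0.957, -0.001], [0.957, 0.29, -0.0], [0.0, -0.001, -1.0]]
ft_force: [1.1, 0.1, -0.7]
finger_gap: 0.0856
finger_force: 0.0
```

drive_tool(increments=[[[0,0,0],0.125],[[0,0,0],0.125],[[0,0,0],0],[[0,0,0],0]], hand=0.7)

```text
clock: 2.43
eef_pos: [0.5094, 0.1613, 0.2308]
ee_rot: [[-0.053, 0.999, -0.001], [0.999, 0.053, -0.0], [-0.0, -0.001, -1.0]]
ft_force: [0.5, 0.5, 0.0]
finger_gap: 0.0598
finger_force: 0.0
```

```bash
cat >> h.py <<'E'
def togo(target,psi):
    o=r.get_obs();R=np.array(o['ee_rot']).reshape(3,3);p=np.array(o['eef_pos'])
    y=np.arctan2(R[1,1],R[0,1]); turn=(y-psi+np.pi/2)%np.pi-np.pi/2
    print('t',round(o['clock'],2),'p',p.round(4),'yaw',round(y,4),'turn',round(turn,4),'shift mm',(R.T@(np.array(target)-p)*1000).round(1),'F',np.round(o['ft_force'],1),'M',np.round(o['torque'],2),'gap',round(o['finger_gap'],4),'ff',np.round(o['finger_force'],1),'tilt',np.arccos(-R[2,2]).round(4))
E
python3 - <<'E'
from h import *
togo((.508,.1615,.08),.0487)
im,d,K,D,M=cam('wrist');save('w1.png',im);P=cloud(d,K,D,M);np.savez('w1.npz',im=im,P=P)
print(M[:3,3])
E
```

```text
t 2.43 p [0.5094 0.1613 0.2308] yaw 0.0532 turn 0.0045 shift mm [  0.3  -1.2 150.8] F [0.5 0.5 0. ] M [-0.05 -0.03  0.  ] gap 0.0598 ff 0.0 tilt 0.001
[0.50719452 0.22664972 0.37299   ]
```

View pics/w1.png

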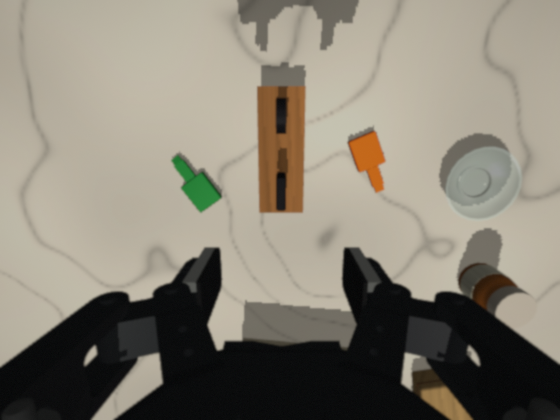

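```bash
python3 - <<'E'
from h import *
z=np.load('w1.npz');P=z['P'];im=z['im'];Z=P[...,2]
box=np.zeros(Z.shape,bool);box[80:220,250:310]=1
s=box&(Z>.036)&(Z<.046);print('stand',cv2.minAreaRect((P[s][:,:2]*1000).astype(np.float32)),np.median(Z[s]))
k=box&(Z>.055)&(Z<.1)
n,lab,st,c=cv2.connectedComponentsWithStats(k.astype(np.uint8))
for i in range(1,n):
    if st[i,4]>20:
        Q=P[lab==i]; q=Q[Q[:,2]>.066];print(st[i],cv2.minAreaRect((q[:,:2]*1000).astype(np.float32)))
        for y in np.arange(Q[:,1].min(),Q[:,1].max(),.004):
            m=abs(Q[:,1]-y)<.002; print(round(y,3),np.percentile(Q[m,2],85).round(4),end=' | ')
        print()
save('c2.png',cv2.resize(im[70:225,235:325],None,fx=3.8,fy=3.8,interpolation=2))
E
```

```text
stand ((507.2659912109375, 199.40701293945312), (50.11354064941406, 134.8284149169922), 2.937251329421997) 0.03960447946320833
[276  98  10  36 360] ((505.23455810546875, 236.94921875), (8.815613746643066, 31.422285079956055), 3.126103162765503)
0.22 0.0663 | 0.224 0.0718 | 0.228 0.0748 | 0.232 0.0762 | 0.236 0.0774 | 0.24 0.0771 | 0.244 0.0756 | 0.248 0.0735 | 0.252 0.0694 | 
[276 174  10  37 363] ((509.22955322265625, 162.24232482910156), (9.048774719238281, 33.973297119140625), 3.054952383041382)
0.145 0.0797 | 0.149 0.0803 | 0.153 0.0799 | 0.157 0.0799 | 0.161 0.0802 | 0.165 0.0804 | 0.169 0.0804 | 0.173 0.0801 | 0.177 0.0797 |
```

View pics/c2.png

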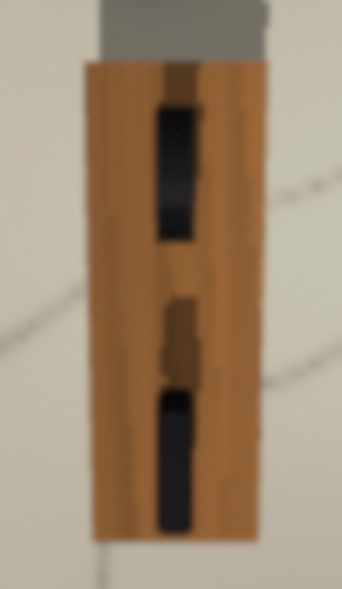

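drive_tool(increments=[[[0.9,-0.4,25],0.002],[[0,0,30],0],[[0,0,30],0],[[0,0,30],0],[[0,0,30],0],[[0,0,25],0],[[0,0,13.5],0],[[0,0,0],0]])

```text
clock: 3.15
eef_pos: [0.5056, 0.1616, 0.0437]
ee_rot: [[-0.05, 0.999, -0.009], [0.999, 0.05, -0.001], [-0.001, -0.009, -1.0]]
ft_force: [0.1, -0.4, -0.2]
finger_gap: 0.0602
finger_force: 0.0
```

drive_tool(increments=[[[0,0,0],0],[[0,0,0],0],[[0,0,0],0],[[0,0,0],0],[[0,0,0],0],[[0,0,0],0],[[0,0,0],0],[[0,0,0],0]], hand=0, grip_force=60)

```text
clock: 3.82
eef_pos: [0.5097, 0.1624, 0.0494]
ee_rot: [[-0.048, 0.999, 0.001], [0.999, 0.048, 0.0], [0.0, 0.001, -1.0]]
ft_force: [-2.8, 0.4, 6.1]
finger_gap: 0.009
finger_force: 59.1
```

```bash
python3 - <<'E'
from h import *
togo((.509,.1622,.15),.051)
E
```

```text
t 3.82 p [0.5097 0.1624 0.0494] yaw 0.0484 turn -0.0026 shift mm [-1.000e-01 -6.000e-01 -1.006e+02] F [-2.8  0.4  6.1] M [-0.01  0.5  -0.01] gap 0.009 ff 59.1 tilt 0.0011
```

drive_tool(increments=[[[0,0,0],0],[[0,0,0],0],[[0,0,0],0],[[0,0,0],0]], hand=0.25)

```text
clock: 4.15
eef_pos: [0.5096, 0.1622, 0.0479]
ee_rot: [[-0.048, 0.999, 0.001], [0.999, 0.048, 0.0], [0.0, 0.001, -1.0]]
ft_force: [0.2, -0.9, -0.2]
finger_gap: 0.0214
finger_force: 0.0
```

drive_tool(increments=[[[0,0,0],0],[[0,0,0],0],[[0,0,0],0],[[0,0,0],0],[[0,0,0],0],[[0,0,0],0]], hand=0, grip_force=60)

```text
clock: 4.65
eef_pos: [0.5093, 0.1622, 0.0479]
ee_rot: [[-0.048, 0.999, 0.0], [0.999, 0.048, -0.0], [-0.0, 0.0, -1.0]]
ft_force: [-0.0, -0.4, 2.4]
finger_gap: 0.0093
finger_force: 58.8
```

drive_tool(increments=[[[0,0,-5],0],[[0,0,-10],0],[[0,0,-15],0],[[0,0,-20],0],[[0,0,-20],0],[[0,0,-20],0],[[0,0,-15],0],[[0,0,-5],0]])

```text
clock: 5.32
eef_pos: [0.5116, 0.1626, 0.1617]
ee_rot: [[-0.048, 0.999, 0.007], [0.999, 0.048, 0.001], [0.001, 0.007, -1.0]]
ft_force: [0.3, -0.2, 1.0]
finger_gap: 0.0094
finger_force: 58.5
```

```bash
python3 - <<'E'
from h import *
togo((.5216,-.1434,.16),-.0494)
im,d,K,D,M=cam('wrist');save('w2.png',im);P=cloud(d,K,D,M);np.savez('w2.npz',im=im,P=P)
E
```

```text
t 5.32 p [0.5116 0.1626 0.1617] yaw 0.048 turn 0.0974 shift mm [-306.1   -4.7    1.5] F [ 0.3 -0.2  1. ] M [ 0.01 -0.03 -0.01] gap 0.0094 ff 58.5 tilt 0.0068
```

View pics/w2.png

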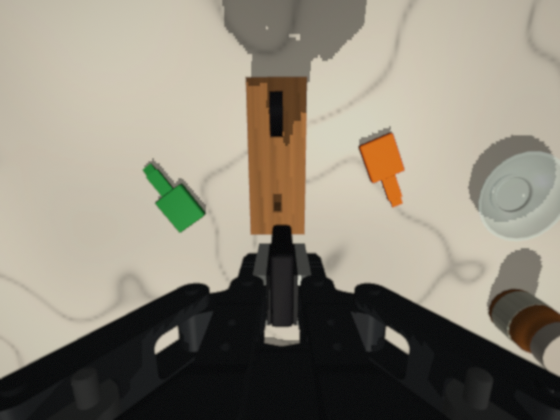

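drive_tool(increments=[[[-20,0,0],0.05],[[-35,0,0],0.047],[[-40,0,0],0],[[-40,0,0],0],[[-40,0,0],0],[[-40,0,0],0],[[-40,0,0],0],[[-40,0,0],0]])

```text
clock: 6.03
eef_pos: [0.4973, -0.134, 0.1569]
ee_rot: [[0.049, 0.999, -0.001], [0.999, -0.049, 0.001], [0.001, -0.001, -1.0]]
ft_force: [-0.1, 0.9, -1.0]
finger_gap: 0.0089
finger_force: 58.5
```

drive_tool(increments=[[[-40,0,0],0],[[-30,0,0],0],[[-16,0,0],0],[[0,0,0],0],[[0,0,0],0]])

```text
clock: 6.45
eef_pos: [0.4934, -0.2187, 0.1567]
ee_rot: [[0.051, 0.999, -0.002], [0.999, -0.051, 0.002], [0.001, -0.002, -1.0]]
ft_force: [-0.2, -0.1, 0.4]
finger_gap: 0.0091
finger_force: 58.5
```

```bash
python3 - <<'E'
from h import *
togo((.5216,-.1434,.16),-.0494)
im,d,K,D,M=cam('wrist');save('w3.png',im);P=cloud(d,K,D,M);np.savez('w3.npz',im=im,P=P,K=K,D=D,M=M)
c=np.linalg.inv(M)@np.array([.5216,-.1434,.088,1]);print(cv2.projectPoints(np.array([[c[0],-c[1],-c[2]]]),np.zeros(3),np.zeros(3),K,D)[0])
E
```

```text
t 6.45 p [ 0.4934 -0.2187  0.1567] yaw -0.0512 turn -0.0018 shift mm [76.7 24.3 -3.2] F [-0.2 -0.1  0.4] M [-0.06 -0.02  0.05] gap 0.0091 ff 58.5 tilt 0.0022
[[[316.70461698 109.07836917]]]
```

View pics/w3.png

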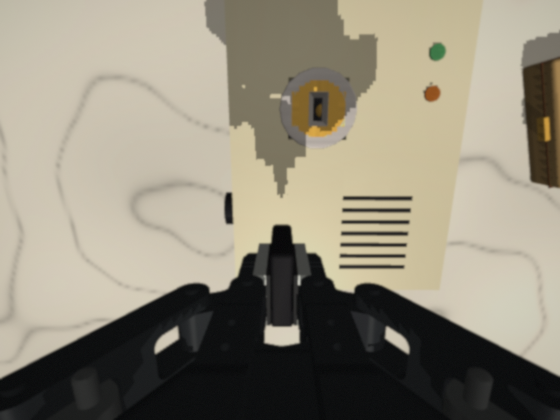

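```bash
python3 - <<'E'
from h import *
z=np.load('w3.npz');P=z['P'];im=z['im'];K,D,M=z['K'],z['D'],z['M']
def ray(uv,zp):
    p=cv2.undistortPoints(np.array(uv,float).reshape(-1,1,2),K,D).reshape(-1,2)
    d=np.c_[p[:,0],-p[:,1],-np.ones(len(p))]@M[:3,:3].T
    return M[:3,3]+d*((zp-M[2,3])/d[:,2])[:,None]
hsv=cv2.cvtColor(im,cv2.COLOR_RGB2HSV).astype(int)
b=(hsv[...,0]>8)&(hsv[...,0]<28)&(hsv[...,1]>140); b[:60]=0;b[150:]=0;b[:,275:]&=True;b[:,:275]=False;b[:,360:]=False
y,x=np.nonzero(b);W=ray(np.c_[x,y],.088)
c,rad=cv2.minEnclosingCircle((W[:,:2]*1000).astype(np.float32));print('brass',c,rad,len(x))
Z=P[...,2]
s=(Z>.082)&(Z<.0868);s[:, :200]=0;s[:,490:]=0;s[300:]=0
print('supplyrect',cv2.minAreaRect((P[s][:,:2]*1000).astype(np.float32)),np.median(Z[s]))
g=(abs(P[...,0]-.5216)<.04)&(abs(P[...,1]+.1434)<.04)&(Z>.0868)&(Z<.092)
print('ring',cv2.minEnclosingCircle((P[g][:,:2]*1000).astype(np.float32)),g.sum())
# held bow
k=(Z>.155+.015)&(Z<.21);k[:, :272]=0;k[:,293:]=0;k[:222]=0;k[330:]=0
T=r.get_obs();R=np.array(T['ee_rot']).reshape(3,3)
Q=(P-np.array(T['eef_pos']))@R
for v in range(225,330,8): print(v,Q[v,282].round(4))
# slot edges
c=cv2.resize(im[60:155,270:370],None,fx=6,fy=6,interpolation=2);save('c3.png',c[:595])
E
```

```text
brass (521.7659301757812, -143.24282836914062) 18.475482940673828 1632
supplyrect ((541.1214599609375, -179.29388427734375), (200.61131286621094, 161.2605438232422), 86.98102569580078) 0.0846127432590002
ring ((521.0465087890625, -140.93789672851562), 38.805721282958984) 3786
225 [0.0162 0.0014 0.0043]
233 [ 0.0163  0.0014 -0.0079]
241 [ 0.0165  0.0013 -0.0186]
249 [ 0.0163  0.0013 -0.027 ]
257 [ 0.0146  0.0013 -0.0312]
265 [ 0.0114  0.0013 -0.0317]
273 [ 0.0079  0.0013 -0.0315]
281 [ 0.0048  0.0013 -0.0325]
289 [ 0.0011  0.0013 -0.0322]
297 [-0.0026  0.0013 -0.0321]
305 [-0.0062  0.0013 -0.0323]
313 [-0.0103  0.0013 -0.0318]
321 [-0.014   0.0013 -0.0319]
329 [-0.1588  0.0014  0.1565]
```

View pics/c3.png

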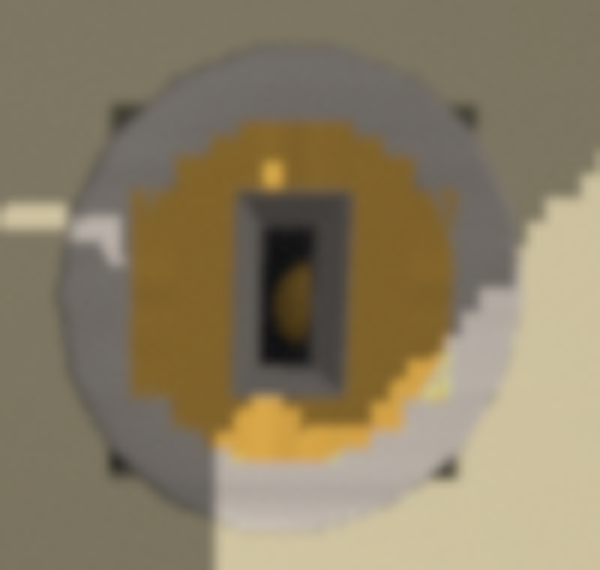

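```bash
python3 - <<'E'
from h import *
z=np.load('w3.npz');P=z['P'];im=z['im'];K,D,M=z['K'],z['D'],z['M']
def ray(uv,zp):
    p=cv2.undistortPoints(np.array(uv,float).reshape(-1,1,2),K,D).reshape(-1,2)
    d=np.c_[p[:,0],-p[:,1],-np.ones(len(p))]@M[:3,:3].T
    return M[:3,3]+d*((zp-M[2,3])/d[:,2])[:,None]
print(ray([[318.1,108.4],[317.9,107.3]],.088)) 
T=r.get_obs();R=np.array(T['ee_rot']).reshape(3,3)
Q=(P-np.array(T['eef_pos']))@R
for v in (270,290,310):
    m=[u for u in range(240,325) if abs(Q[v,u,2]+.032)<.0025]; print(v,m[0],m[-1],Q[v,m[0]].round(4),Q[v,m[-1]].round(4))
for v in (228,235): print(v,[(u,(Q[v,u]*1000).round(1).tolist()) for u in range(266,298,3)])
print(r.calibration('wrist')['hand_eye'])
E
```

```text
[[ 0.52252996 -0.14302007  0.088     ]
 [ 0.52241205 -0.14232187  0.088     ]]
270 254 309 [ 0.0099 -0.0097 -0.033 ] [ 0.0096  0.012  -0.0325]
290 270 292 [ 0.0016 -0.0035 -0.0338] [-0.0005  0.0054 -0.0302]
310 271 292 [-0.0088 -0.0033 -0.0319] [-0.0089  0.0054 -0.0317]
228 [(266, [-8.2, -10.4, 71.4]), (269, [-8.5, -8.2, 72.2]), (272, [14.0, -3.8, 6.3]), (275, [16.0, -2.1, 0.4]), (278, [16.1, -0.6, 0.0]), (281, [16.2, 0.9, -0.4]), (284, [16.3, 2.3, -0.7]), (287, [16.1, 3.8, -0.1]), (290, [15.7, 5.3, 1.1]), (293, [-8.2, 9.6, 71.4]), (296, [-8.2, 11.8, 71.2])]
235 [(266, [-13.8, -10.5, 71.7]), (269, [-13.8, -8.3, 71.7]), (272, [15.6, -3.3, -8.6]), (275, [15.9, -1.9, -9.4]), (278, [15.5, -0.5, -8.4]), (281, [16.0, 0.9, -9.6]), (284, [15.6, 2.3, -8.5]), (287, [16.4, 3.6, -10.8]), (290, [15.7, 5.1, -8.8]), (293, [-13.8, 9.7, 71.6]), (296, [-14.2, 12.0, 72.8])]
[[ 2.94393480e-05  9.65312840e-01  2.61095996e-01  6.55110325e-02]
 [ 9.99999977e-01 -8.35779826e-05  1.96247944e-04  1.16601349e-03]
 [ 2.11262537e-04  2.61095984e-01 -9.65312821e-01 -1.42185800e-01]
 [ 0.00000000e+00  0.00000000e+00  0.00000000e+00  1.00000000e+00]]
```

drive_tool(increments=[[[15,5,0],0],[[25,8,0],0],[[25,8,0],0],[[12.9,3.1,0],0],[[0,0,6],0],[[0,0,6],0],[[0,0,0],0],[[0,0,0],0]])

```text
clock: 7.17
eef_pos: [0.5211, -0.142, 0.1448]
ee_rot: [[0.049, 0.999, -0.002], [0.999, -0.049, 0.0], [0.0, -0.002, -1.0]]
ft_force: [0.1, -0.1, 0.5]
finger_gap: 0.0094
finger_force: 58.5
```

```bash
python3 - <<'E'
from h import *
togo((.5214,-.1422,.132),-.05)
E
```

```text
t 7.17 p [ 0.5211 -0.142   0.1448] yaw -0.0495 turn 0.0005 shift mm [-0.2  0.3 12.8] F [ 0.1 -0.1  0.5] M [-0.04  0.04  0.04] gap 0.0094 ff 58.5 tilt 0.0021
```

drive_tool(increments=[[[-0.2,0.3,6],0],[[0,0,6],0],[[0,0,3],0],[[0,0,2],0],[[0,0,2],0],[[0,0,2],0],[[0,0,0],0],[[0,0,0],0]])

```text
clock: 7.83
eef_pos: [0.5224, -0.142, 0.1248]
ee_rot: [[0.049, 0.999, 0.0], [0.999, -0.049, -0.0], [-0.0, 0.0, -1.0]]
ft_force: [0.0, 0.4, -0.3]
finger_gap: 0.0089
finger_force: 58.5
```

drive_tool(increments=[[[0,0,1],0],[[0,0,1],0],[[0,0,1],0],[[0,0,1],0],[[0,0,1],0],[[0,0,0],0]])

```text
clock: 8.33
eef_pos: [0.5222, -0.1419, 0.1195]
ee_rot: [[0.049, 0.999, -0.0], [0.999, -0.049, 0.0], [0.0, -0.0, -1.0]]
ft_force: [1.0, 0.2, 0.2]
finger_gap: 0.009
finger_force: 58.5
```

drive_tool(increments=[[[0,0,1.5],0],[[0,0,1.5],0],[[0,0,1.5],0],[[0,0,1.5],0],[[0,0,0],0]])

```text
clock: 8.75
eef_pos: [0.5212, -0.1423, 0.1132]
ee_rot: [[0.049, 0.999, -0.003], [0.999, -0.049, -0.001], [-0.001, -0.003, -1.0]]
ft_force: [-4.2, -2.2, 1.8]
finger_gap: 0.0093
finger_force: 58.9
```

drive_tool(increments=[[[0,0,1.5],0],[[0,0,1.5],0],[[0,0,1],0],[[0,0,0],0]])

```text
clock: 9.08
eef_pos: [0.5213, -0.1424, 0.1097]
ee_rot: [[0.049, 0.999, -0.003], [0.999, -0.049, -0.001], [-0.001, -0.003, -1.0]]
ft_force: [-5.8, -1.5, 4.3]
finger_gap: 0.0092
finger_force: 59.4
```

drive_tool(increments=[[[0,0,1.5],0],[[0,0,1.5],0],[[0,0,1.5],0],[[0,0,1],0],[[0,0,0],0]])

```text
clock: 9.5
eef_pos: [0.5212, -0.1425, 0.1047]
ee_rot: [[0.049, 0.999, -0.003], [0.999, -0.049, -0.001], [-0.001, -0.003, -1.0]]
ft_force: [-6.6, -0.9, 7.5]
finger_gap: 0.0091
finger_force: 59.6
```

drive_tool(increments=[[[0,0,1.5],0],[[0,0,1.5],0],[[0,0,1],0],[[0,0,0],0]])

```text
clock: 9.83
eef_pos: [0.5212, -0.1425, 0.1008]
ee_rot: [[0.049, 0.999, -0.003], [0.999, -0.049, -0.001], [-0.001, -0.003, -1.0]]
ft_force: [-7.2, -2.6, 8.0]
finger_gap: 0.009
finger_force: 59.9
```

drive_tool(increments=[[[0,0,1],0],[[0,0,1],0],[[0,0,1],0],[[0,0,0],0],[[0,0,0],0]])

```text
clock: 10.25
eef_pos: [0.5215, -0.1426, 0.1004]
ee_rot: [[0.048, 0.999, -0.003], [0.999, -0.048, -0.001], [-0.001, -0.003, -1.0]]
ft_force: [-13.1, 1.5, 22.6]
finger_gap: 0.0095
finger_force: 62.1
```

```bash
python3 - <<'E'
from h import *
togo((.5214,-.1422,.1005),-.05)
for n in('wrist','top'):
    im,d,K,D,M=cam(n);P=cloud(d,K,D,M)
    if n=='wrist':
        o=r.get_obs();Q=(P-np.array(o['eef_pos']))@np.array(o['ee_rot']).reshape(3,3)
        for v in(281,297,313): print(P[v,282].round(4),Q[v,282].round(4))
        for v in range(200,256,6): print(v,P[v,282].round(4))
        save('w4.png',im)
E
```

```text
t 10.25 p [ 0.5215 -0.1426  0.1004] yaw -0.0485 turn 0.0015 shift mm [ 0.4 -0.1 -0.1] F [-13.1   1.5  22.6] M [0.1  2.48 0.  ] gap 0.0095 ff 62.1 tilt 0.0031
[ 0.5231 -0.1374  0.1318] [ 0.0053  0.0014 -0.0315]
[ 0.5228 -0.1449  0.1314] [-0.0022  0.0014 -0.0311]
[ 0.5224 -0.1521  0.1318] [-0.0095  0.0014 -0.0314]
200 [ 0.5242 -0.1149  0.0855]
206 [ 0.524  -0.1179  0.0868]
212 [ 0.5239 -0.1211  0.0872]
218 [ 0.5237 -0.1241  0.0884]
224 [ 0.5235 -0.1278  0.0872]
230 [ 0.5237 -0.1259  0.1023]
236 [ 0.5237 -0.1253  0.1123]
242 [ 0.5237 -0.1256  0.1191]
248 [ 0.5237 -0.1255  0.1261]
254 [ 0.5237 -0.1261  0.1307]
```

View pics/w4.png

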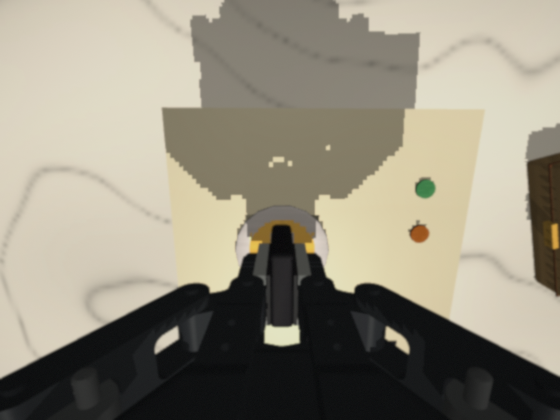

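drive_tool(increments=[[[0,-0.5,0],0],[[0,-0.5,0],0],[[0,0,0],0],[[0,0,0],0]], grip_force=100)

```text
clock: 10.68
eef_pos: [0.5213, -0.1426, 0.1005]
ee_rot: [[0.049, 0.999, -0.001], [0.999, -0.049, -0.001], [-0.001, -0.001, -1.0]]
ft_force: [-11.6, 0.7, 20.1]
finger_gap: 0.0084
finger_force: 97.8
```

drive_tool(increments=[[[0,0,0],0.06],[[0,0,0],0.06],[[0,0,0],0.06],[[0,0,0],0.06],[[0,0,0],0.06],[[0,0,0],0.06],[[0,0,0],0]])

```text
clock: 11.27
eef_pos: [0.5214, -0.1425, 0.1005]
ee_rot: [[0.399, 0.917, -0.001], [0.917, -0.399, -0.001], [-0.001, -0.0, -1.0]]
ft_force: [-9.9, 1.4, 20.0]
finger_gap: 0.0087
finger_force: 97.8
```

```bash
python3 - <<'E'
from h import *
togo((.5214,-.1422,.1005),-.05)
E
```

```text
t 11.27 p [ 0.5214 -0.1425  0.1005] yaw -0.4105 turn -0.3605 shift mm [ 0.2 -0.1 -0. ] F [-9.9  1.4 20. ] M [0.18 2.12 0.06] gap 0.0087 ff 97.8 tilt 0.0012
```

drive_tool(increments=[[[0,0,0],0.1],[[0,0,0],0.1],[[0,0,0],0.1],[[0,0,0],0.1],[[0,0,0],0.1],[[0,0,0],0.1],[[0,0,0],0]])

```text
clock: 11.85
eef_pos: [0.5216, -0.1423, 0.1005]
ee_rot: [[0.848, 0.53, 0.0], [0.53, -0.848, -0.001], [-0.0, 0.001, -1.0]]
ft_force: [-9.5, 1.4, 18.8]
finger_gap: 0.0087
finger_force: 98.0
```

drive_tool(increments=[[[0,0,0],0.1],[[0,0,0],0.1],[[0,0,0],0.1],[[0,0,0],0.1],[[0,0,0],0.1],[[0,0,0],0.08],[[0,0,0],0],[[0,0,0],0]])

```text
clock: 12.52
eef_pos: [0.5219, -0.1423, 0.1005]
ee_rot: [[1.0, -0.018, 0.001], [-0.018, -1.0, -0.001], [0.001, 0.001, -1.0]]
ft_force: [-9.8, 1.6, 18.6]
finger_gap: 0.0088
finger_force: 98.1
```

```bash
python3 - <<'E'
from h import *
togo((.5214,-.1422,.1005),-1.67)
E
```

```text
t 12.52 p [ 0.5219 -0.1423  0.1005] yaw -1.5886 turn 0.0814 shift mm [-0.5 -0.1 -0. ] F [-9.8  1.6 18.6] M [0.33 1.79 0.15] gap 0.0088 ff 98.1 tilt 0.001
```

drive_tool(increments=[[[0,0,0],0.04],[[0,0,0],0.04],[[0,0,0],0.03],[[0,0,0],0],[[0,0,0],0],[[0,0,0],0]])

```text
clock: 13.02
eef_pos: [0.5219, -0.1426, 0.1005]
ee_rot: [[0.992, -0.127, 0.001], [-0.127, -0.992, -0.001], [0.001, 0.001, -1.0]]
ft_force: [-9.0, 0.7, 19.6]
finger_gap: 0.0087
finger_force: 98.1
```

```bash
python3 - <<'E'
from h import *
togo((.5214,-.1422,.1005),-1.67)
E
```

```text
t 13.02 p [ 0.5219 -0.1426  0.1005] yaw -1.6981 turn -0.0281 shift mm [-0.5 -0.3  0. ] F [-9.   0.7 19.6] M [0.17 1.73 0.22] gap 0.0087 ff 98.1 tilt 0.0016
```

```bash
python3 -c "
from rig import r
print(r.finish_job())"
```

```text
the job is handed in; nothing more can be done
None
```

I put the square-bowed key fully home in the lamp switch, turned it about 1.65 rad clockwise to the stop and handed in at 13 s, with the arm still gripping and pushing it down; the hand-in returned no verdict.

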